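Find and open the service hatch in the bench duct

TASK

One of the four look-alike cover panels on the bench's service duct is the hatch over the shut-off valve. Press on the panels with the fingertips to find the one that rocks, then push that one at one end until it is tipped fully open to its stop, and leave it open. Leave the things standing around the duct where they are.

Things in the scene. Friction and masses are not known exactly. Their poses are not given: they have to be found in the camera images.
- duct: The white service duct standing fixed on the bench: a box 192 mm deep (its x), 468 mm long (its y) and 90 mm high, with four grey metal cover panels flush in its top. Origin: centre of its underside, at bench height; x runs from the side nearer the robot to the far side, y along the row. Walls and bars between the panels are 20 mm wide; under each panel is a bay 152 x 92 mm.
- panel1_mid (a point): Centre of the top face of grey metal cover panel 1 (1 is at the duct's +y end, 4 at its -y end), 90 mm above the bench. Plate of 148 mm (x) by 88 mm (y) by 6 mm; x points to its far end, y along the duct, z up (they tilt with it). Two flat black discs, 22 mm across, mark where to press: 50 mm from the centre along +x and -x.
- panel1 (a joint): Tilt of panel 1, rad, about a pivot along y under its centre, 6 mm below its top: 0 level, positive with the end nearer the robot down, negative with the far end down; stops at -0.65 and 0.65 (disc then 35 mm down). Three panels are bedded firm (under 0.1 even at 10 N); just one, any of the four, rocks under about 3 N at a disc and stays, by friction, at the tilt where it is left.
- panel2_mid (a point): Centre of the top face of grey metal cover panel 2 (1 is at the duct's +y end, 4 at its -y end), 90 mm above the bench. Plate of 148 mm (x) by 88 mm (y) by 6 mm; x points to its far end, y along the duct, z up (they tilt with it). Two flat black discs, 22 mm across, mark where to press: 50 mm from the centre along +x and -x.
- panel2 (a joint): Tilt of panel 2, rad, about a pivot along y under its centre, 6 mm below its top: 0 level, positive with the end nearer the robot down, negative with the far end down; stops at -0.65 and 0.65 (disc then 35 mm down). Three panels are bedded firm (under 0.1 even at 10 N); just one, any of the four, rocks under about 3 N at a disc and stays, by friction, at the tilt where it is left.
- panel3_mid (a point): Centre of the top face of grey metal cover panel 3 (1 is at the duct's +y end, 4 at its -y end), 90 mm above the bench. Plate of 148 mm (x) by 88 mm (y) by 6 mm; x points to its far end, y along the duct, z up (they tilt with it). Two flat black discs, 22 mm across, mark where to press: 50 mm from the centre along +x and -x.
- panel3 (a joint): Tilt of panel 3, rad, about a pivot along y under its centre, 6 mm below its top: 0 level, positive with the end nearer the robot down, negative with the far end down; stops at -0.65 and 0.65 (disc then 35 mm down). Three panels are bedded firm (under 0.1 even at 10 N); just one, any of the four, rocks under about 3 N at a disc and stays, by friction, at the tilt where it is left.
- panel4_mid (a point): Centre of the top face of grey metal cover panel 4 (1 is at the duct's +y end, 4 at its -y end), 90 mm above the bench. Plate of 148 mm (x) by 88 mm (y) by 6 mm; x points to its far end, y along the duct, z up (they tilt with it). Two flat black discs, 22 mm across, mark where to press: 50 mm from the centre along +x and -x.
- panel4 (a joint): Tilt of panel 4, rad, about a pivot along y under its centre, 6 mm below its top: 0 level, positive with the end nearer the robot down, negative with the far end down; stops at -0.65 and 0.65 (disc then 35 mm down). Three panels are bedded firm (under 0.1 even at 10 N); just one, any of the four, rocks under about 3 N at a disc and stays, by friction, at the tilt where it is left.
- rack: Pink rack of small tubes standing on the bench beyond the duct, 70 x 150 x 40 mm, loose; origin at the centre of its underside. To be left alone.
- dishes: Stack of four cream culture dishes, 62 mm across, 56 mm high, loose, on the bench off the duct's -y end; origin at the centre of its underside. To be left alone.
- reagent: White bottle with blue cap, 60 mm across, 110 mm high, loose, on the bench off the duct's +y end; origin at the centre of its underside. To be left alone.

How it is judged (in metres and radians):
At the end, for the whole second after the job is handed in: Just one panel, the one that can rock, is tipped by more than 0.5 rad either way (its stop is at 0.65 rad) and stays there at rest; the other three are level within 0.12 rad; rack, dishes and bottle are within 20 mm of where they stood ((((value of joint panel1 above 0.5 rad or value of joint panel1 below -0.5 rad) and value of joint panel2 between -0.12 and 0.12 rad and value of joint panel3 between -0.12 and 0.12 rad and value of joint panel4 between -0.12 and 0.12 rad) or ((value of joint panel2 above 0.5 rad or value of joint panel2 below -0.5 rad) and value of joint panel1 between -0.12 and 0.12 rad and value of joint panel3 between -0.12 and 0.12 rad and value of joint panel4 between -0.12 and 0.12 rad) or ((value of joint panel3 above 0.5 rad or value of joint panel3 below -0.5 rad) and value of joint panel1 between -0.12 and 0.12 rad and value of joint panel2 between -0.12 and 0.12 rad and value of joint panel4 between -0.12 and 0.12 rad) or ((value of joint panel4 above 0.5 rad or value of joint panel4 below -0.5 rad) and value of joint panel1 between -0.12 and 0.12 rad and value of joint panel2 between -0.12 and 0.12 rad and value of joint panel3 between -0.12 and 0.12 rad)) and velocity of joint panel1 between -0.1 and 0.1 rad/s and velocity of joint panel2 between -0.1 and 0.1 rad/s and velocity of joint panel3 between -0.1 and 0.1 rad/s and velocity of joint panel4 between -0.1 and 0.1 rad/s and distance of each of rack, dishes, reagent from where it was at the start of the episode below 0.02 m); the robot touches nothing.
It fails at once if the tube rack is moved more than 20 mm or lifted (distance of rack from where it was at the start of the episode above 0.02 m).
It fails at once if the stack of dishes is moved more than 20 mm or lifted (distance of dishes from where it was at the start of the episode above 0.02 m).
It fails at once if the bottle is moved more than 20 mm or lifted (distance of reagent from where it was at the start of the episode above 0.02 m).
It also fails if it takes over 45 s, if anything falls off the work surface, if the arm or the gripper's body presses on something with over 40 N, if the wrist force passes 120 N, or if a joint passes its speed limit or range.

ROBOT

A 7-joint arm with a two-finger parallel gripper is mounted at the origin on the work surface. World frame = base frame: x ahead of the robot, y to its left, z up, the work surface at z = 0. Lengths are in m, angles in degrees, forces in N, time in s.
With the tool pointing down it reaches from about 0.35 to 0.775 m from the base axis. Payload 3.1 kg.
Tool frame: the origin (TCP) lies on the centre line of the jaws, within the pads' length; the fingertips stand 17 mm ahead of it and the grasp point (between the pads) lies 2 mm behind it (robot.tip_reach is the distance from the TCP to the fingertips, in m); z points along the fingers, y is the direction in which the jaws open and shut (so a half turn about z gives the same grasp; the last joint's range is limited). The gripper opens to 85 mm and grips with 20 to 120 N. Pads are 22 mm wide; open, the fingers measure 114 mm over their backs; the gripper's body (76 mm by 85 mm) begins 54 mm behind the grasp point. The pads swing forward as they close: fully open they stand 13 mm farther back than shut.
Start: joints at [65.277, 17.813, 0.802, 86.603, -0.252, 75.585, -1.558], TCP at [0.209, -0.509, 0.248] pointing down, gripper open.
Joint ranges: [-154.91, 154.91], [-16.99, 109.72], [-72.82, 74.43], [7.12, 147.25], [-82.49, 262.49], [11.32, 116.49], [-174.64, 174.64]. Speed limits (degrees/s): [159.86, 159.86, 180, 180, 180, 180, 180].

INTERFACE

Orientations are given as [roll, pitch, yaw] about the fixed x, y, z axes, in that order (R = Rz(yaw) Ry(pitch) Rx(roll)).
In Python, from station import robot, fingers, vision, workorder, recognise gives the robot as it stands. Calls block until the motion is done:
- robot.move_to(position, orientation): joint-space move of the TCP to a pose.
- robot.line_to(position, orientation=None, velocity=0.15, f_stop=None): straight line of the TCP; orientation=None keeps the orientation; velocity is the mean speed in m/s. With f_stop (N) it stops when the force on the tool has changed by that much, and returns True; else False.
- robot.move_j(angles): joint-space move.
- fingers.gripper_to(opening, force=None): opening from 0.0 (shut) to 1.0 (fully open); force is the grip in N (None keeps the last); returns when the fingers have stopped.
- robot.pause(seconds).
- robot.inverse_kinematics(position, orientation): joint angles nearest the present ones, or None.
- vision.grab_frame(name): name is "scene" or "side" or "wrist"; returns the picture (400x640x3 uint8, red, green, blue); there is no depth.
- vision.calibration(name): a dict with "mtx" (3x3 intrinsics, pixels), "extrinsics" (4x4, takes a point from world to camera coordinates); the wrist camera has in their place "T_tool_cam" (4x4, takes a point from camera to tool coordinates, whose origin is the TCP and whose axes are the flange's). Camera axes: x right, y up, looking along -z (the intrinsics and any distortion apply to the point x, -y, -z); pixel columns grow to the right and rows downward; lengths in m; the calibration is good to about 2 mm. A picture is of the moment at which its call begins: read the wrist's pose just before it. calibration takes no time and is no camera call.
A pose or a line that the arm cannot do raises robot.PlanningError and nothing moves.
- workorder.close_job(): hands the job in, once; it reports no verdict.
Trained networks look in the newest picture that a camera, given by its name, has taken for a name from the list of things; names that differ only in an ending like _2 or _b are one class to them, and where a whole thing is asked for, a point or a joint stands for the part that bears it (a point fixed in the world has none). Each returns a list of dicts, best first, with "p" (0 to 1); they miss things now and then, are a little off and sometimes report something else, mostly with a low value. They report only what shows in the picture. A call takes as long as a camera call.
- recognise(label, camera): "rect" ([centre column, centre row, width, height] in pixels, round what is visible of it).
Readings, each from a call of its own:
- robot.current_time_s(): time.
- robot.current_joint_positions(): joint angles.
- robot.current_dq(): joint speeds.
- robot.current_joint_torque(): joint torques, N m.
- robot.current_tool_pos(): TCP position.
- robot.current_eef_rot(): TCP orientation.
- robot.current_contact_force(): force on the tool from outside, world axes, zero at the start.
- robot.current_torque(): the same for the moment, N m.
- robot.current_finger_gap(): opening from 0.0 (shut) to 1.0 (fully open).
Only numpy, scipy, OpenCV 4.12 (cv2) and the standard library are available. Lean on these libraries where they do the work, as an engineer would, in place of code of your own. Each camera call takes 0.05 s, during which the arm holds its last target. There are 200 camera calls.

## Working session

There is one attempt and no reset: what is moved stays moved. The work goes in short steps, each a Python script; the robot and the scene stay as the last script left them, time stands still between calls to the robot, and variables do not carry over. Pictures are saved under pics/ and viewed, about 8 in all and at most 12, crops included, and the job is handed in when it is done.

```bash
mkdir -p pics; ls; python3 - <<'E'
from station import robot, fingers, vision, workorder, recognise
import cv2,numpy as np
for c in ["scene","side"]:
    im=vision.grab_frame(c); cv2.imwrite(f"pics/{c}1.png",im[:,:,::-1])
    for l in ["duct","panel1_mid","rack","dishes","reagent"]:
        print(c,l,[(np.round(d["rect"]).tolist(),round(d["p"],2)) for d in recognise(l,c)][:5])
    k=vision.calibration(c);print(k)
print(robot.current_tool_pos(),robot.current_eef_rot(),robot.current_time_s())
E
```

```text
pics
scene duct []
scene panel1_mid [([389.0, 161.0, 36.0, 43.0], 0.81)]
scene rack [([301.0, 242.0, 58.0, 31.0], 0.94)]
scene dishes [([216.0, 184.0, 26.0, 28.0], 0.9)]
scene reagent [([441.0, 169.0, 24.0, 39.0], 0.69), ([216.0, 184.0, 29.0, 31.0], 0.55)]
{'mtx': array([[474.97982611,   0.        , 321.9613448 ],
       [  0.        , 474.97982611, 199.71875775],
       [  0.        ,   0.        ,   1.        ]]), 'extrinsics': array([[ 0.05750176,  0.99834276,  0.00229649, -0.07528017],
       [-0.79174385,  0.04420077,  0.60925198,  0.45144099],
       [ 0.6081408 , -0.03685129,  0.79297336, -1.66218663],
       [ 0.        ,  0.        ,  0.        ,  1.        ]])}
side duct [([348.0, 255.0, 171.0, 174.0], 0.64)]
side panel1_mid [([311.0, 281.0, 72.0, 63.0], 0.71)]
side rack [([316.0, 200.0, 48.0, 44.0], 0.68)]
side dishes [([409.0, 180.0, 26.0, 19.0], 0.78), ([391.0, 200.0, 59.0, 43.0], 0.33)]
side reagent [([270.0, 332.0, 29.0, 42.0], 0.76)]
{'mtx': array([[448.73543551,   0.        , 322.94461734],
       [  0.        , 448.73543551, 198.95743908],
       [  0.        ,   0.        ,   1.        ]]), 'extrinsics': array([[-7.78853177e-01, -6.27205734e-01,  8.33568367e-04,
         5.18854684e-01],
       [ 4.74412308e-01, -5.88246577e-01,  6.54903754e-01,
        -3.57142208e-01],
       [-4.10269046e-01,  5.10469325e-01,  7.55711835e-01,
        -1.03015108e+00],
       [ 0.00000000e+00,  0.00000000e+00,  0.00000000e+00,
         1.00000000e+00]])}
[ 0.20902684 -0.50877574  0.24832629] [ 1.79993837e+02 -1.34818658e-03  2.23322055e+01] 0.6
```

```bash
python3 -c "
import cv2
for c,(x,y) in dict(scene=(190,110),side=(220,140)).items():
    i=cv2.imread(f'pics/{c}1.png')[y:y+220,x:x+290]; cv2.imwrite(f'pics/{c}1c.png',cv2.resize(i,None,fx=2.7,fy=2.7,interpolation=2))"
```

```text
(no output)
```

View pics/scene1c.png

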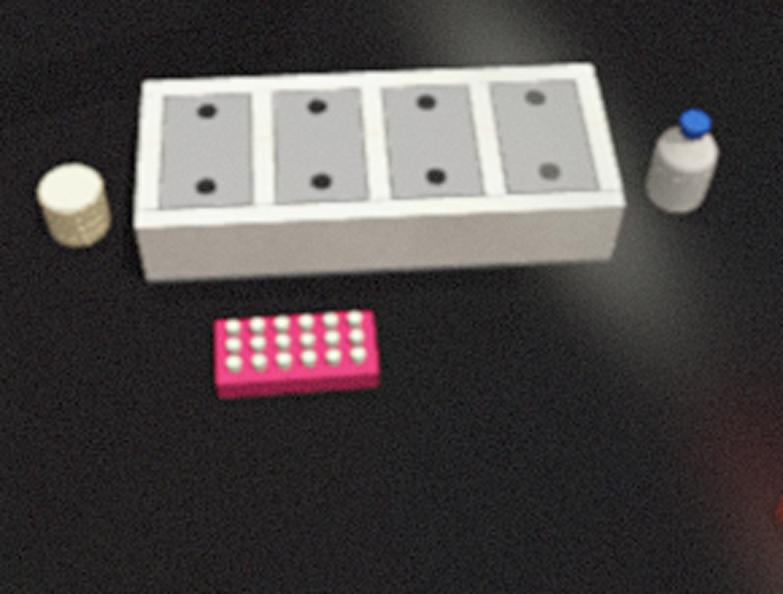

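View pics/side1c.png

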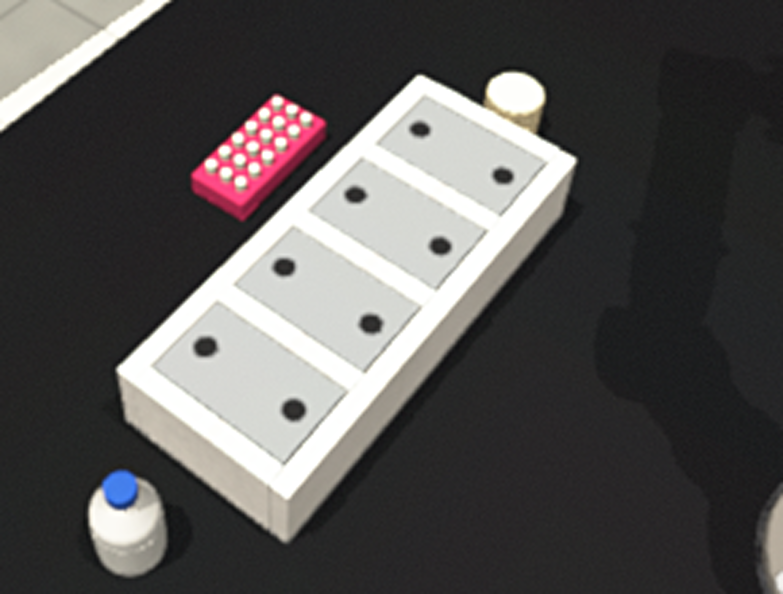

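The pictures show the white duct with four level panels. Panel 1 is at the bottle end, on the right in the scene view; the rack is on the far side and the dishes are at the -y end. Next I'll fit the duct pose to the 8 discs in both views.

```bash
cat > fit.py <<'E'
from station import vision
import numpy as np
from scipy.optimize import least_squares
near={"scene":[(535,98),(426,102),(317,106),(207,111)],"side":[(293,410),(371,324),(440,246),(503,176)]}
far={"scene":[(549,171),(436,176),(321,181),(206,187)],"side":[(205,347),(284,267),(355,195),(420,129)]}
off=dict(scene=(190,110),side=(220,140))
def pt(p,i,dx):
    c,s=np.cos(p[2]),np.sin(p[2]); l=np.array([dx,(1.5-i)*.112])
    return np.array([p[0]+c*l[0]-s*l[1],p[1]+s*l[0]+c*l[1],.09])
def res(p):
    r=[]
    for c in off:
        k=vision.calibration(c)
        for d,dx in((near,-.05),(far,.05)):
            for i in range(4):
                q=k["extrinsics"]@np.append(pt(p,i,dx),1); u=k["mtx"]@[q[0],-q[1],-q[2]]
                r+=list(u[:2]/u[2]-(np.array(d[c][i])/2.7+off[c]))
    return np.array(r)
def pose(): return least_squares(res,[.5,0,0])
E
python3 - <<'E'
from fit import *
from station import robot
f=pose();print(f.x,np.degrees(f.x[2]),np.round(f.fun.reshape(-1,2),1).tolist())
for i in range(4):
  q=pt(f.x,i,-.05);print(q,np.hypot(*q[:2]),robot.inverse_kinematics([*q[:2],.2],[180,0,np.degrees(f.x[2])]))
E
```

```text
[5.13844059e-01 6.36031449e-02 4.90203297e-04] 0.028086580034253895 [[-0.3, -0.4], [-0.1, -0.3], [-0.3, -0.1], [-0.3, -0.3], [-0.1, -0.1], [-0.4, -0.2], [-0.3, -0.2], [-0.4, -0.6], [-0.2, 0.1], [-0.5, 0.0], [-0.3, 0.1], [-0.3, -0.0], [-0.3, 0.1], [-0.4, 0.1], [-0.3, 0.0], [-0.4, 0.1]]
[0.46376171 0.23157861 0.09      ] 0.5183662594785503 [  11.8984907    24.64196189  -54.3265439    94.53450001   20.90271577
   71.68463501 -136.61555907]
[0.46381661 0.11957863 0.09      ] 0.4789831929624165 [  24.88583606   18.04383399  -51.10166534  100.34743619   14.98784048
   68.76948806 -120.30606854]
[0.46387152 0.00757864 0.09      ] 0.46393342120950853 [  25.79640729   12.40932615  -33.59037783  102.85936824    7.42490394
   66.92850059 -100.06808259]
[ 0.46392642 -0.10442135  0.09      ] 0.4755329005335457 [ 28.52860649  12.37048173 -21.00641187 101.59354314   4.78895502
  66.90756635 -83.8852422 ]
```

```bash
python3 - <<'E'
from fit import *
from station import robot, fingers
p=pose().x; o=[180,0,float(np.degrees(p[2]))]
fingers.gripper_to(0.0)
for i in (3,2,1,0):
    x,y,_=pt(p,i,-.05); top=.09+robot.tip_reach
    robot.move_to([x,y,top+.06],o)
    robot.line_to([x,y,top+.012],velocity=.1)
    f0=robot.current_contact_force()
    hit=robot.line_to([x,y,top-.014],velocity=.025,f_stop=6)
    z=robot.current_tool_pos()[2]-top; f=robot.current_contact_force()-f0
    print(i+1,hit,"depth mm",z*1e3,f,robot.current_time_s())
    if not hit:
        hit=robot.line_to([x,y,top-.045],velocity=.04,f_stop=15)
        print("open",hit,(robot.current_tool_pos()[2]-top)*1e3,robot.current_contact_force()-f0)
    robot.line_to([x,y,top+.06],velocity=.15)
    if not i or z<-.01: break
robot.line_to([x-.0,y,top+.12],velocity=.2)
for c in ["side"]:
    im=vision.grab_frame(c)[140:360,220:510,::-1]
    import cv2; cv2.imwrite("pics/after.png",cv2.resize(im,None,fx=2.7,fy=2.7,interpolation=2))
print(robot.current_time_s())
E
```

```text
4 True depth mm -0.2648484993198197 [-0.86159338 -0.476608    5.21268731] 4.375
3 True depth mm -0.2832683231700772 [-1.99917653 -0.18956696  4.35268019] 6.7
2 False depth mm -14.005132787121774 [-0.61098297 -0.72198311  1.62755226] 9.6083
open True -29.787655425649692 [-2.23888812 -0.75191157  8.34294463]
11.3667
```

View pics/after.png

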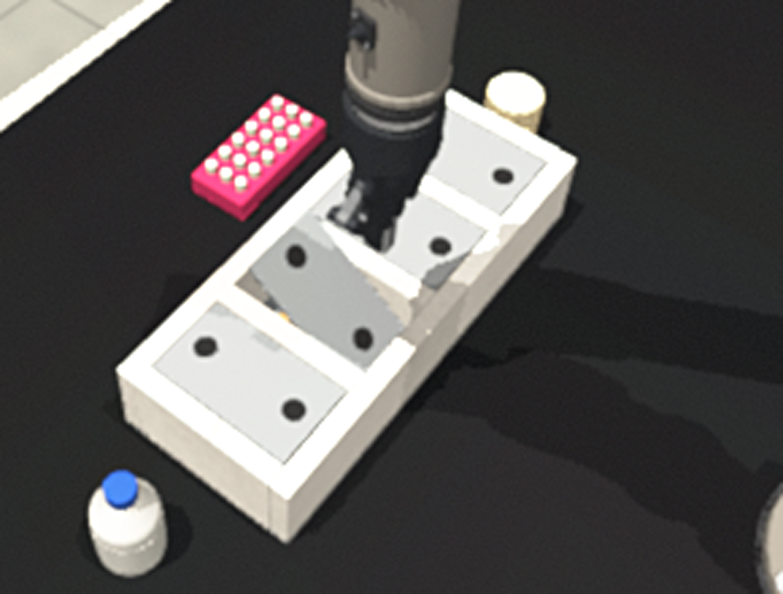

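Panel 2 rocked. The picture shows it tipped, with discs at crop pixels (296,256) and (363,339), and the other things in place. I'll estimate the tilt from those pixels and push again, harder, to confirm it's at the stop.

```bash
cat > tilt.py <<'E'
from fit import *
from scipy.optimize import minimize_scalar
k=vision.calibration("side")
def proj(p,t,s):
    c,n=np.cos(t),np.sin(t); dx=s*.05
    l=[dx*c-.006*n, .084+dx*n+.006*c]   # t>0: near end down
    P=pt(p,1,l[0]);P[2]=l[1]; q=k["extrinsics"]@np.append(P,1);u=k["mtx"]@[q[0],-q[1],-q[2]]
    return (u[:2]/u[2]-off["side"])*2.7
def tilt(p,a,b):
    e=lambda t:np.sum((proj(p,t,-1)-a)**2)+np.sum((proj(p,t,1)-b)**2)
    r=minimize_scalar(e,bounds=(-.8,.8),method="bounded");return r.x,r.fun**.5
E
python3 - <<'E'
from tilt import *
from station import robot
import cv2
p=pose().x; print(tilt(p,(363,339),(296,256)))
x,y,_=pt(p,1,-.05); top=.09+robot.tip_reach
robot.line_to([x,y,top-.02],velocity=.08,f_stop=15)
hit=robot.line_to([x,y,top-.045],velocity=.02,f_stop=25)
print(hit,(robot.current_tool_pos()[2]-top)*1e3,robot.current_contact_force())
robot.line_to([x,y,top+.12],velocity=.15)
robot.move_to([.30,-.42,.26],[180,0,0])
im=vision.grab_frame("side")[140:360,220:510,::-1]
cv2.imwrite("pics/after2.png",cv2.resize(im,None,fx=2.7,fy=2.7,interpolation=2))
print(robot.current_time_s())
E
```

```text
(np.float64(0.6531624014641121), np.float64(1.4531882900769169))
True -30.41329320169958 [-1.00632833 -0.63389075  7.95590437]
17.225
```

View pics/after2.png

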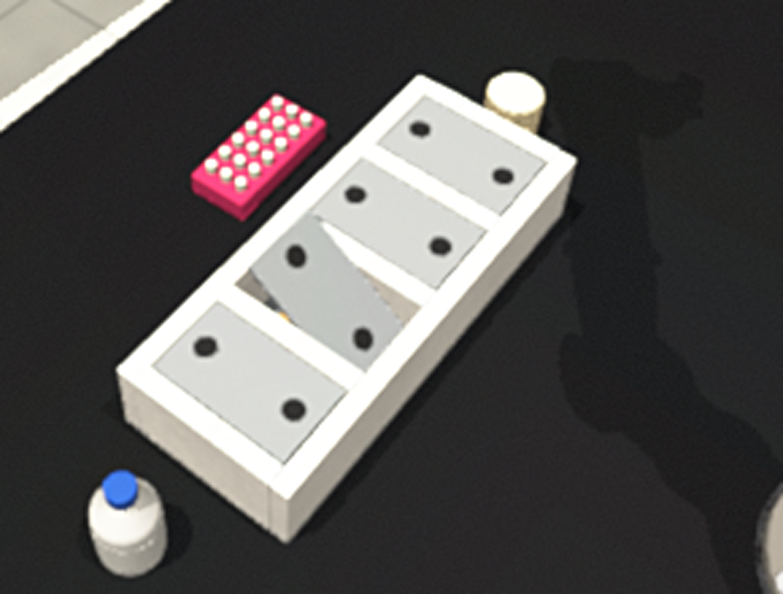

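The arm is clear. Panel 2's discs are unchanged at (296,256) and (363,339), which is about 0.65 rad, so it's at its stop. The other panels are level and nothing else has moved.

```bash
python3 -c "
from station import workorder,robot
workorder.close_job();print(robot.current_time_s())"
```

```text
the job is handed in; nothing more can be done
the job is handed in; nothing more can be done
```

Panel 2 is the hatch; it is tipped fully open with its near end down, and the job is handed in.

- **Finding it:** I pressed the near discs with closed fingertips, from panel 4 towards panel 1. Panels 4 and 3 stopped the press within 0.3 mm, at about 4–5 N. Panel 2 gave way at about 1.6 N. I did not press panel 1, since only one panel rocks.
- **Opening it:** I pushed panel 2 until it stopped about 30 mm down. A second, harder push moved it only 0.6 mm further.
- **Last checks:** The tilt measured from the camera image is about 0.65 rad, which is the stop. The disc positions were the same after the second push. In the last picture, taken with the arm clear, the other three panels look level, and the rack, dishes and bottle are where they stood.
- **Time:** The robot's clock read about 17 s of the 45 s allowed at the last reading before handing in.

No check failed or disagreed.

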